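Stamp a jam jar lid on the bench press

ROBOT

A 6-joint arm with a two-finger parallel gripper is mounted at the origin on the work surface. World frame = base frame: x ahead of the robot, y to its left, z up, the work surface at z = 0. Lengths are in mm, angles in rad, forces in N, time in s.
With the tool pointing down it reaches from about 350 to 975 mm from the base axis. Payload 7.1 kg.
Tool frame: the origin (TCP) lies on the front face of the gripper's body, between the roots of the fingers; the fingertips stand 80 mm ahead of it and the grasp point (between the pads) lies 61 mm ahead of it (env.tips_ahead is the distance from the TCP to the fingertips, in mm); z points along the fingers, y is the line along which they close (so a half turn about z gives the same grasp; the last joint's range is limited). The gripper opens to 88 mm and grips with 3 to 60 N. Pads are 20 mm wide; open, the fingers measure 115 mm over their backs; the gripper's body (75 mm by 178 mm) begins 61 mm behind the grasp point.
Start: joints at [1.123, 0.423, 1.63, -0, 1.089, -0.019], TCP at [259.83, 568.413, 302.675] pointing down, gripper open.
Joint ranges: [-3, 3], [-0.9, 2.11], [0.09, 2.58], [-1.31, 4.45], [0.11, 2.69], [-2.54, 2.54]. Speed limits (rad/s): [2.39, 2.39, 3.01, 3.14, 3.14, 3.14].

INTERFACE

Orientations are given as a unit quaternion [x, y, z, w].
In Python, from station import env, set_gripper, viewer, workorder gives the robot as it stands. Calls block until the motion is done:
- env.reach(position, orientation): joint-space move of the TCP to a pose.
- env.move_l(position, rot=None, rate=150, f_stop=None): straight line of the TCP; rot=None keeps the orientation; rate is the mean speed in mm/s. With f_stop (N) it stops when the force on the tool has changed by that much, and returns True; else False.
- env.move_joints(angles): joint-space move.
- set_gripper(opening): finger opening in mm; the grip force is fixed at half the most; returns when the fingers have stopped.
- env.hold(seconds).
- env.ik(position, orientation): joint angles nearest the present ones, or None.
- env.read_state(): the state.
- viewer.camera(name): name is "side" or "top" or "wrist"; returns the picture (384x512x3 uint8, blue, green, red); there is no depth.
- viewer.camera_params(name): a dict with "fx", "fy", "cx", "cy" (pixels), "dist" ([k1, k2, p1, p2, k3] as OpenCV has them; the pictures are not rectified), "pose" (4x4, takes a point from camera to world coordinates); the wrist camera has in their place "tool_from_camera" (4x4, takes a point from camera to tool coordinates, whose origin is the TCP and whose axes are the flange's). Camera axes: x right, y up, looking along -z (the intrinsics and any distortion apply to the point x, -y, -z); pixel columns grow to the right and rows downward; lengths in mm; the calibration is good to about 2 mm. A picture is of the moment at which its call begins: read the wrist's pose just before it. camera_params takes no time and is no camera call.
A pose or a line that the arm cannot do raises env.IKError and nothing moves.
- workorder.sign_off(): hands the job in; it is judged then, once.
The state is a dict: "time_s": time; "qpos": joint angles; "dq": joint speeds; "tau": joint torques, N m; "tool_pos": TCP position; "orientation": TCP orientation; "force": force on the tool from outside, world axes, zero at the start; "wrist_torque": the same for the moment, N m; "width": finger opening in mm; "grip_force": force on a finger pad.
Only numpy, scipy, OpenCV 4.12 (cv2) and the standard library are available. Lean on these libraries where they do the work, as an engineer would, in place of code of your own. Each camera call takes 0.05 s, during which the arm holds its last target. There are 200 camera calls.

TASK

Stamp the lid of the short jam jar that stands by itself on the table: set it on the stamping press, slide it gently in under the head until it sits fully home against the stop, and let go of it. Then press the sprung knob straight down until it bottoms firmly against its stop and hold it there for about a second, never pushing on the knob with more than 22 N, and let it spring all the way back up. Leave the jar home in the press, and do not disturb the other loose things on the table or press the knob before the jar is home.

Things in the scene. Friction and masses are not known exactly. Their poses are not given: they have to be found in the camera images.
- jar: The jar to stamp: short round jam jar, dark contents, silver metal lid, standing by itself on the table. 48 mm high; glass 54 mm in diameter up to 36 mm, then the lid, 58 mm in diameter and 12 mm high (grip it by the lid). 0.14 to 0.22 kg. Origin at the centre of its underside, z up. It stands either left or right of the press, the tall jar on the other side.
- tall_jar: A bystander: jar of the same diameter but 95 mm high, also alone on the table. Leave it alone. Origin at the centre of its underside.
- label_roll: A bystander: ring-shaped roll of paper labels lying flat, 70 mm across, 30 mm high, 40 mm hole. Leave it alone. Origin at the centre of its underside. (To the far right there is also a fixed black oven tray full of jars: 250 by 320 mm, 53 mm high with the jars.)
- spare_lid: A bystander: loose silver lid, 58 mm across, 12 mm high, lying flat. Leave it alone. Origin at the centre of its underside.
- stand: The stamping press, fixed to the table, turned up to 0.3 rad. Origin: on the knob's axis at table height; x from its open front (robot side) to its back, z up. Grey base plate 8 mm thick, 115 mm wide, from x = -130 to +105 mm. Round steel column, 26 mm thick, at x = 75, top at 184 mm. On it the grey head: block 46 mm square on the axis, underside 107 to 125 mm above the table.
- nest (a point): Where the centre of the jar's underside belongs: on the knob's axis, on the base plate's top (8 mm above the table). Axes as the press. Steel rails 10 mm high, 59 mm apart, from x = -40 to 15 mm, flaring to 75 mm apart at x = -66. Behind, two steel blocks 14 mm high form a V that stops and centres the jar here. Feel for it slowly with 3 to 8 N; ramming (over 40 N) is a fault.
- lane (a point): The point on the base plate's top 90 mm in front of the nest point (along its -x), free from above: set the jar down here, let go, then push it along x into the nest (with the shut fingers leaning back by some 25 to 30 degrees the gripper's body stays clear of the head). Axes as the press.
- plunger (a joint): Stroke of the black knob, m: 0 at rest (up), 0.030 on its stop. Flat disc, 42 mm wide, 16 mm thick, on the axis. The head is clamped at an unmarked height: the knob's top rests 195 to 213 mm above the table, so the bottom is found only by feel. Spring: 2 N at first, 8 to 11 N just before the stop (stamp pad on the lid included). 14 to 19 N bottoms it firmly, over 22 N is a fault.

How it is judged:
By the outcome, as a careful person would: the job done as asked, in the order asked, and still so for the second after the job is handed in, with the robot touching nothing.
It also fails if it takes over 72 s, if anything falls off the work surface, if the arm or the gripper's body presses on something with over 40 N, if the wrist force passes 120 N, or if a joint passes its speed limit or range.

## Working session

There is one attempt and no reset: what is moved stays moved. The work goes in short steps, each a Python script; the robot and the scene stay as the last script left them, time stands still between calls to the robot, and variables do not carry over. Pictures are saved under pics/ and viewed, at most 10 in all, crops included, and the job is handed in when it is done.

```bash
ls; mkdir -p pics
python3 - <<'E'
from station import env, viewer
import cv2
for n in ("top","side"):
    cv2.imwrite(f"pics/{n}0.png",viewer.camera(n)); p=viewer.camera_params(n); print(n,p)
p=viewer.camera_params("wrist"); print(p)
s=env.read_state(); print(s)
E
```

```text
pics
top {'fx': 398.83211317219485, 'fy': 398.83211317219485, 'cx': 248.32390079339774, 'cy': 193.10530838037252, 'dist': array([-0.02956213,  0.        ,  0.        ,  0.        ,  0.        ]), 'pose': array([[ 2.66803789e-02,  9.71372585e-01, -2.36058167e-01,
         3.72694280e+02],
       [-9.99641304e-01,  2.64756910e-02, -4.03734557e-03,
         8.11777236e+00],
       [ 2.32803627e-03,  2.36081212e-01,  9.71730540e-01,
         9.19777417e+02],
       [ 0.00000000e+00,  0.00000000e+00,  0.00000000e+00,
         1.00000000e+00]])}
side {'fx': 403.28138820851166, 'fy': 403.28138820851166, 'cx': 257.41135107268053, 'cy': 194.9493750225219, 'dist': array([-0.05753438,  0.        ,  0.        ,  0.        ,  0.        ]), 'pose': array([[ 9.05090635e-01,  3.35362415e-01, -2.61424927e-01,
         3.40226126e+02],
       [-4.25040001e-01,  6.95706847e-01, -5.79079425e-01,
        -4.90352950e+02],
       [-1.23263623e-02,  6.35235416e-01,  7.72220194e-01,
         7.52278855e+02],
       [ 0.00000000e+00,  0.00000000e+00,  0.00000000e+00,
         1.00000000e+00]])}
{'fx': 318.92
[... 524 characters left out ...]
000e+00]])}
{'time_s': 0.1, 'qpos': array([ 1.12301721e+00,  4.23761846e-01,  1.63058680e+00,  2.04003100e-06,
        1.08861007e+00, -1.90088157e-02]), 'dq': array([ 0.00233729, -0.00084138, -0.00022222,  0.00090438, -0.00060272,
        0.00052031]), 'tau': array([-1.25476578e-03, -5.45606160e+01, -2.74322373e+01,  6.44787471e-02,
        1.88605377e-02,  3.89766981e-06]), 'tool_pos': array([259.66040924, 568.08591557, 301.99148734]), 'orientation': array([ 2.12747109e-01,  9.77107057e-01, -6.64302545e-04, -1.58850728e-04]), 'force': array([ 0.31961964,  0.52660156, -0.37062351]), 'wrist_torque': array([ 0.04617179, -0.02007665, -0.06420994]), 'grip_force': 0.0, 'width': 87.9257281747781}
```

View pics/top0.png

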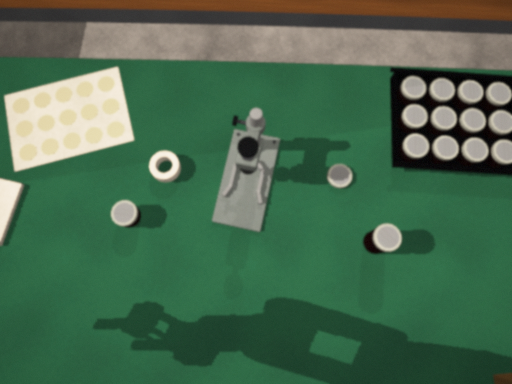

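View pics/side0.png

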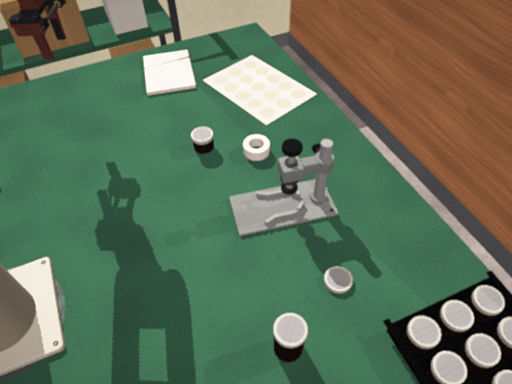

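Top view: the short jar is at about (124,213), left of the press. The press knob is at (248,148) and the plate corners are near (237,132), (280,139), (262,230) and (213,222). The tall jar is at (387,238), the roll at (165,167) and the spare lid at (340,176). The side view agrees: jar (203,138), knob (292,147).

```bash
cat > h.py <<'E'
import numpy as np, cv2
from scipy.spatial.transform import Rotation as R
from station import env, set_gripper, viewer, workorder
def cam(name, state=None):
    p=viewer.camera_params(name)
    if name!="wrist": return p,p["pose"]
    T=np.eye(4); T[:3,:3]=R.from_quat(state["orientation"]).as_matrix(); T[:3,3]=state["tool_pos"]
    return p,T@p["tool_from_camera"]
def ray(p,T,px):
    K=np.array([[p["fx"],0,p["cx"]],[0,p["fy"],p["cy"]],[0,0,1]])
    u=cv2.undistortPoints(np.float64(px).reshape(-1,1,2),K,p["dist"]).reshape(-1,2)
    d=np.c_[u[:,0],-u[:,1],-np.ones(len(u))]@T[:3,:3].T
    return T[:3,3],d/np.linalg.norm(d,axis=1)[:,None]
def onplane(p,T,px,z):
    o,d=ray(p,T,px); return o+d*((z-o[2])/d[:,2])[:,None]
def meet(rays):
    A=sum(np.eye(3)-np.outer(d,d) for o,d in rays); b=sum((np.eye(3)-np.outer(d,d))@o for o,d in rays)
    return np.linalg.solve(A,b)
def blob(mask,near):
    cs,_=cv2.findContours(mask.astype(np.uint8),cv2.RETR_EXTERNAL,cv2.CHAIN_APPROX_NONE)
    cs=[c for c in cs if cv2.contourArea(c)>40]
    return min(cs,key=lambda c:np.hypot(*(np.array(cv2.minEnclosingCircle(c)[0])-near)))
def quat(yaw,lean=0):
    """tool x axis = heading yaw (approx), z down; lean>0 tilts fingers forward along heading (body back)"""
    c,s=np.cos(yaw),np.sin(yaw)
    h=np.array([c,s,0]); dn=np.array([0,0,-1.])
    z=dn*np.cos(lean)+h*np.sin(lean); x=h*np.cos(lean)-dn*np.sin(lean)
    return R.from_matrix(np.c_[x,np.cross(z,x),z]).as_quat()
E
python3 - <<'E'
from h import *
rs={}
for n,kj,kk in (("top",(124,213),(248,148)),("side",(203,134),(292,147))):
    im=cv2.imread(f"pics/{n}0.png"); p,T=cam(n); hsv=cv2.cvtColor(im,cv2.COLOR_BGR2HSV)
    for nm,m,k in (("jar",(hsv[...,1]<70)&(hsv[...,2]>100),kj),("knob",hsv[...,2]<45,kk)):
        c=blob(m,k); e=cv2.fitEllipse(c); print(n,nm,e)
        rs.setdefault(nm,[]).append((ray(p,T,[e[0]])[0],ray(p,T,[e[0]])[1][0]))
        if nm=="jar": print(onplane(p,T,[e[0]],48))
    if n=="top":
        m=(hsv[...,1]<60)&(hsv[...,2]>60); c=blob(m,(246,180)); print(cv2.contourArea(c))
        print(onplane(p,T,[(237,132),(280,139),(262,230),(213,222)],8))
for k in rs: print(k,meet(rs[k]))
s=env.read_state(); print(R.from_quat(s["orientation"]).as_matrix())
E
```

```text
top jar ((123.46906280517578, 212.46435546875), (25.59792709350586, 27.408384323120117), 51.4048957824707)
[[532.51850815 288.64445602  48.        ]]
top knob ((247.85829162597656, 147.1161346435547), (18.3051700592041, 19.288923263549805), 177.94400024414062)
4956.5
[[747.1423495   43.68789084   8.        ]
 [731.82762197 -61.58343775   8.        ]
 [507.68452648 -21.89297359   8.        ]
 [523.22966689  91.72200061   8.        ]]
side jar ((201.59706115722656, 134.7239227294922), (18.040794372558594, 23.199100494384766), 82.13362121582031)
[[534.23885213 283.55410148  48.        ]]
side knob ((291.6553039550781, 147.28456115722656), (16.742929458618164, 19.241201400756836), 88.35427856445312)
jar [534.86367105 290.65732443  41.49402311]
knob [643.73006341  14.2379312  188.70719147]
[[-9.09477285e-01  4.15753192e-01 -5.93085227e-04]
 [ 4.15753614e-01  9.09476453e-01 -1.23059934e-03]
 [ 2.77714434e-05 -1.36577948e-03 -9.99999067e-01]]
```

```bash
python3 - <<'E'
from h import *
q=quat(np.pi-0.193)
t0=env.read_state()["time_s"]
env.reach([560,0,400],q) if 0 else env.reach([545,35,350],q)
s=env.read_state(); im=viewer.camera("wrist"); cv2.imwrite("pics/w_press.png",im)
np.save("w_press.npy",np.r_[s["tool_pos"],s["orientation"]])
env.reach([533,288,230],q)
s=env.read_state(); im=viewer.camera("wrist"); cv2.imwrite("pics/w_jar.png",im)
np.save("w_jar.npy",np.r_[s["tool_pos"],s["orientation"]])
print(s["time_s"],s["tool_pos"],s["qpos"],s["force"])
a=cv2.imread("pics/w_press.png")
E
python3 -c "
import cv2,numpy as np
cv2.imwrite('pics/both.png',cv2.resize(np.hstack([cv2.imread('pics/w_press.png'),cv2.imread('pics/w_jar.png')])[:, :],None,fx=.78,fy=.78))"
```

```text
3.4083 [533.4451149  287.45205981 230.55957723] [ 4.74718369e-01  4.83821485e-01  1.72383823e+00 -3.53923129e-04
  9.33242365e-01 -9.02596339e-01] [-0.44441725 -0.82146374 -0.24549155]
```

View pics/both.png

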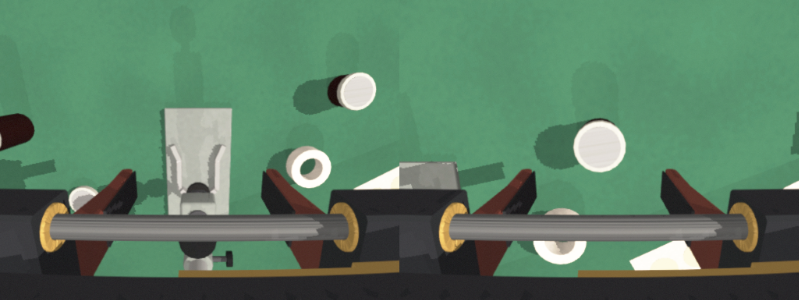

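Left (press view): plate front edge from (164,108) to (232,108), rails around (180,165) and (212,165). Right: the jar lid is clearly visible at (599,147), all in scaled pixels.

Run:
```python
from h import *
def ld(n):
    a=np.load(n+".npy"); return cv2.imread(f"pics/{n}.png"),*cam("wrist",dict(tool_pos=a[:3],orientation=a[3:]))
im,p,T=ld("w_jar"); hsv=cv2.cvtColor(im,cv2.COLOR_BGR2HSV)
e=cv2.fitEllipse(blob((hsv[...,1]<60)&(hsv[...,2]>150),((599-399)/.78,147/.78)))
print("jar",e); c=onplane(p,T,[e[0]],48); print(c)
r=e[1][0]/2; print("diam",np.linalg.norm(onplane(p,T,[(e[0][0]+sum(e[1])/4,e[0][1])],48)-c)*2)
im,p,T=ld("w_press"); hsv=cv2.cvtColor(im,cv2.COLOR_BGR2HSV)
m=(hsv[...,1]<60)
L=[];Rr=[]
for v in range(150,225,3):
    r=m[v,190:330]; u=np.where(r)[0]+190; L.append((u[0]-.5,v)); Rr.append((u[-1]+.5,v))
F=[]
for u in range(220,290,4):
    v=np.where(m[100:200,u])[0]+100; F.append((u,v[0]-.5))
def line(pts):
    w=onplane(p,T,pts,8)[:,:2]; vx,vy,x,y=cv2.fitLine(np.float32(w),cv2.DIST_HUBER,0,.1,.1).ravel()
    return np.array([x,y]),np.array([vx,vy])*np.sign(vx), np.abs((w-[x,y])@[-vy,vx]).max()
l,r,f=line(L),line(Rr),line(F)
for k in (l,r,f): print(k,np.arctan2(k[1][1],k[1][0]))
yaw=(np.arctan2(l[1][1],l[1][0])+np.arctan2(r[1][1],r[1][0]))/2
h=np.array([np.cos(yaw),np.sin(yaw)]); n=np.array([-h[1],h[0]])
print("yaw",yaw,"width",(l[0]-r[0])@n)
mid=((l[0]+r[0])/2@n); fr=f[0]
# front line point at lateral=mid
fd=f[1]; t=(mid-fr@n)/(fd@n); fp=fr+fd*t
print("front",fp,"nest",fp+130*h,"lane",fp+40*h)
```

```text
jar ((256.48651123046875, 187.6685791015625), (65.15776824951172, 66.89476776123047), 79.83247375488281)
[[532.95487275 289.36152152  48.        ]]
diam 56.650266075212514
(array([573.9555  , -30.399038], dtype=float32), array([ 0.98188317, -0.1894872 ], dtype=float32), np.float64(0.7659859646804709)) -0.19063987
(array([591.9549  ,  84.119896], dtype=float32), array([ 0.98243743, -0.18659233], dtype=float32), np.float64(0.6845860411588905)) -0.18769242
(array([515.76447 ,  40.506813], dtype=float32), array([0.19072726, 0.9816431 ], dtype=float32), np.float64(0.03431291258247637)) 1.3788934
yaw -0.18916614 width -115.86069
front [515.6179  39.7525] nest [643.2989    15.307302] lane [554.90436  32.2309 ]
```

```bash
cat >> h.py <<'E'
YAW=-0.1895; H=np.array([np.cos(YAW),np.sin(YAW),0]); NEST=np.array([643.4,15.0,8.]); LANE=NEST-90*H
Q=quat(np.pi+YAW)
E
python3 - <<'E'
from h import *
J=np.array([533,289.4,0])
env.reach(J+[0,0,150],Q)
env.move_l(J+[0,0,103],rate=60,f_stop=8)
set_gripper(50); s=env.read_state(); print("grip",s["width"],s["grip_force"],s["tool_pos"])
env.move_l(J+[0,0,180],rate=120)
s=env.read_state(); print(s["width"],s["grip_force"],s["force"])
env.move_l(LANE*[1,1,0]+[0,0,180],rate=200)
hit=env.move_l(LANE*[1,1,0]+[0,0,125],rate=100)
f0=env.read_state()["force"]
hit=env.move_l(LANE*[1,1,0]+[0,0,106],rate=15,f_stop=4)
s=env.read_state(); print(hit,s["time_s"],s["tool_pos"],s["force"],f0,s["width"])
E
```

```text
grip 57.4437261751196 30.000283420085907 [533.02579476 289.38343371 103.14515055]
57.29740297553995 29.999645054340363 [ 0.8624929 -1.4973356 -1.3885514]
True 9.2083 [554.94012568  31.95762752 111.15231926] [-1.08338927  0.08737406  4.01031364] [ 0.24997669 -0.21581973 -1.19132847] 57.20001167767577
```

```bash
cat >> h.py <<'E'
LEAN=-0.48; QL=quat(np.pi+YAW,LEAN); ZL=R.from_quat(QL).as_matrix()[:,2]
def tcp(x,z): return NEST*[1,1,0]+x*H+np.array([0,0,z])-80*ZL   # TCP for leaning tip centre at press x, height z
E
python3 - <<'E'
from h import *
print(env.tips_ahead)
set_gripper(80)
env.move_l(LANE*[1,1,0]+[0,0,190],rate=150)
cv2.imwrite("pics/top1.png",viewer.camera("top")[100:260,150:330].repeat(3,0).repeat(3,1))
set_gripper(0)
env.reach(tcp(-150,90),QL)
env.move_l(tcp(-150,22),rate=80,f_stop=6)
s=env.read_state(); print(s["time_s"],s["tool_pos"],s["width"],s["force"],tcp(-150,22))
x=lambda s:(s["tool_pos"]+80*ZL-NEST)@H
hit=env.move_l(tcp(-60,22),rate=25,f_stop=5)
s=env.read_state(); print(hit,s["time_s"],x(s),s["force"])
cv2.imwrite("pics/top2.png",viewer.camera("top")[100:260,150:330].repeat(3,0).repeat(3,1))
E
```

```text
80.0Traceback (most recent call last):
  File "<stdin>", line 7, in <module>
station.IKError: the arm cannot take that pose within its joint ranges
```

Run:
```python
from h import *
s=env.read_state(); print(s["time_s"],s["tool_pos"],s["width"])
for nm,off in (("back",np.pi),("fwd",0),("side",np.pi/2),("side2",-np.pi/2)):
  for L in (.35,.43,.48):
    z=H*np.sin(L)-np.array([0,0,np.cos(L)])
    q0=R.from_quat(QL)
    # roll about tool z from the backward-facing frame
    q=(R.from_quat(quat(np.pi+YAW,-L))*R.from_rotvec([0,0,off-np.pi])).as_quat()
    o=[]
    for x,h in ((-150,90),(-150,22),(-140,22),(-132,22),(-90,22),(-36,22)):
        j=env.ik(NEST*[1,1,0]+x*H+np.array([0,0,h])-80*z,q); o.append(None if j is None else np.round(j,2).tolist())
    print(nm,L,o)
```

```text
11.75 [554.99448052  31.94061839 190.00106869] 0.49029651322774176
back 0.35 [[0.13, 0.38, 2.21, -0.47, 0.24, -0.81], [0.13, 0.55, 2.22, -1.24, 0.11, -0.03], [0.12, 0.55, 2.2, -1.13, 0.12, -0.15], [0.12, 0.56, 2.19, -1.04, 0.12, -0.25], [0.09, 0.58, 2.1, -0.68, 0.15, -0.64], [0.06, 0.62, 1.99, -0.42, 0.21, -0.92]]
back 0.43 [[0.15, 0.38, 2.26, -1.0, 0.17, -0.27], [0.15, 0.56, 2.27, 4.11, 0.17, 0.92], [0.14, 0.57, 2.25, 4.17, 0.16, 0.85], [0.13, 0.57, 2.23, 4.23, 0.15, 0.79], None, [0.07, 0.62, 2.04, -1.05, 0.12, -0.28]]
back 0.48 [None, [0.16, 0.58, 2.29, 3.87, 0.24, 1.18], [0.15, 0.58, 2.27, 3.89, 0.23, 1.14], [0.15, 0.58, 2.26, 3.92, 0.22, 1.1], [0.11, 0.6, 2.18, 4.11, 0.17, 0.88], None]
fwd 0.35 [[0.13, 0.38, 2.21, -0.47, 0.24, 2.33], None, None, None, [0.09, 0.58, 2.1, -0.68, 0.15, 2.51], [0.06, 0.62, 1.99, -0.42, 0.21, 2.22]]
fwd 0.43 [None, [0.15, 0.56, 2.27, 4.11, 0.17, -2.22], [0.14, 0.57, 2.25, 4.17, 0.16, -2.29], [0.13, 0.57, 2.23, 4.23, 0.15, -2.35], None, None]
fwd 0.48 [None, [0.16, 0.58, 2.29, 3.87, 0.24, -1.97], [0.15, 0.58, 2.27, 3.89, 0.23, -2.0], [0.15, 0.58, 2.26, 
[... 532 characters left out ...]
48 [None, [0.16, 0.58, 2.29, 3.87, 0.24, -0.4], [0.15, 0.58, 2.27, 3.89, 0.23, -0.43], [0.15, 0.58, 2.26, 3.92, 0.22, -0.47], [0.11, 0.6, 2.18, 4.11, 0.17, -0.69], None]
side2 0.35 [[0.13, 0.38, 2.21, -0.47, 0.24, 0.76], [0.13, 0.55, 2.22, -1.24, 0.11, 1.54], [0.12, 0.55, 2.2, -1.13, 0.12, 1.42], [0.12, 0.56, 2.19, -1.04, 0.12, 1.32], [0.09, 0.58, 2.1, -0.68, 0.15, 0.93], [0.06, 0.62, 1.99, -0.42, 0.21, 0.65]]
side2 0.43 [[0.15, 0.38, 2.26, -1.0, 0.17, 1.3], [0.15, 0.56, 2.27, 4.11, 0.17, 2.49], [0.14, 0.57, 2.25, 4.17, 0.16, 2.42], [0.13, 0.57, 2.23, 4.23, 0.15, 2.36], None, [0.07, 0.62, 2.04, -1.05, 0.12, 1.29]]
side2 0.48 [None, None, None, None, [0.11, 0.6, 2.18, 4.11, 0.17, 2.45], None]
```

View pics/top1.png

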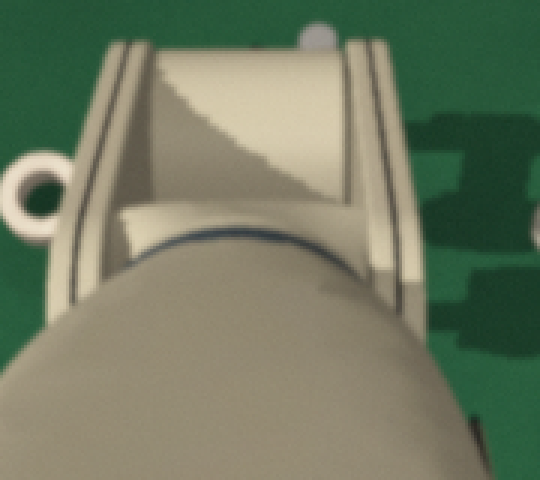

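```bash
cat >> h.py <<'E'
N=np.array([-H[1],H[0],0])
def rotAB(L,b):
    z=H*np.tan(L)+N*b-np.array([0,0,1.]); z/=np.linalg.norm(z)
    y=np.cross(-z,H); y/=np.linalg.norm(y); x=np.cross(y,z)
    return R.from_matrix(np.c_[x,y,z])
E
python3 - <<'E'
from h import *
for L in (.35,.42,.5,.6,.7):
  for b in (-.3,-.2,-.1,.1,.2,.3):
    q=rotAB(L,b); z=q.as_matrix()[:,2]; o=[]
    for x,h in [(-150,90),(-150,22)]+[(x,22) for x in range(-135,-20,10)]:
        o.append(env.ik(NEST*[1,1,0]+x*H+np.array([0,0,h])-80*z,q.as_quat()))
    if any(j is None for j in o): print(L,b,"none",sum(j is None for j in o)); continue
    o=np.array(o); print(L,b,"j5",o[:,4].min().round(2),o[:,4].max().round(2),"j4",o[:,3].round(1).min(),o[:,3].max().round(1),"dmax",np.abs(np.diff(o,axis=0)).max().round(2))
E
```

```text
0.35 -0.3 j5 0.47 0.56 j4 -1.1 -0.8 dmax 0.27
0.35 -0.2 j5 0.35 0.45 j4 -1.1 -0.8 dmax 0.35
0.35 -0.1 j5 0.24 0.34 j4 -1.2 -0.7 dmax 0.5
0.35 0.1 none 8
0.35 0.2 none 6
0.35 0.3 none 11
0.42 -0.3 j5 0.45 0.52 j4 -1.3 -1.0 dmax 0.33
0.42 -0.2 none 4
0.42 -0.1 none 7
0.42 0.1 none 13
0.42 0.2 none 11
0.42 0.3 none 14
0.5 -0.3 none 13
0.5 -0.2 none 14
0.5 -0.1 none 7
0.5 0.1 none 4
0.5 0.2 none 1
0.5 0.3 none 8
0.6 -0.3 none 11
0.6 -0.2 none 1
0.6 -0.1 j5 0.31 0.46 j4 3.9 4.3 dmax 0.42
0.6 0.1 j5 0.25 0.46 j4 3.3 3.5 dmax 0.21
0.6 0.2 j5 0.27 0.5 j4 2.9 3.1 dmax 0.21
0.6 0.3 j5 0.33 0.54 j4 2.6 2.8 dmax 0.22
0.7 -0.3 j5 0.54 0.66 j4 4.2 4.5 dmax 0.29
0.7 -0.2 j5 0.48 0.64 j4 4.0 4.3 dmax 0.3
0.7 -0.1 j5 0.45 0.63 j4 3.8 4.0 dmax 0.27
0.7 0.1 j5 0.43 0.66 j4 3.3 3.5 dmax 0.22
0.7 0.2 j5 0.44 0.69 j4 3.1 3.2 dmax 0.23
0.7 0.3 j5 0.48 0.73 j4 2.8 3.0 dmax 0.23
```

```bash
cat >> h.py <<'E'
QR=rotAB(.37,-.22); QL=QR.as_quat(); ZL=QR.as_matrix()[:,2]
tipx=lambda s:(s["tool_pos"]+80*ZL-NEST)@H
E
python3 - <<'E'
from h import *
pts=[tcp(-175,100)]+[tcp(x,22) for x in (-155,-120,-80,-60,-40,-30)]
print([None if (j:=env.ik(p,QL)) is None else j.round(2).tolist() for p in pts])
env.move_l(tcp(-175,140),rot=Q,rate=200)
env.reach(tcp(-160,90),QL)
env.move_l(tcp(-155,22),rate=80,f_stop=6)
s=env.read_state(); print(s["time_s"],s["tool_pos"],tcp(-155,22),s["width"],s["force"])
hit=env.move_l(tcp(-70,22),rate=25,f_stop=5)
s=env.read_state(); print(hit,s["time_s"],tipx(s),s["force"])
cv2.imwrite("pics/side2.png",cv2.resize(viewer.camera("side")[80:280,180:400],None,fx=3,fy=3)[:600,:800])
E
```

```text
[[0.3, 0.38, 2.21, -0.86, 0.47, -0.36], [0.28, 0.58, 2.19, -1.21, 0.37, 0.0], [0.24, 0.6, 2.12, -1.12, 0.38, -0.13], [0.21, 0.62, 2.04, -1.01, 0.39, -0.28], [0.19, 0.63, 2.0, -0.96, 0.4, -0.35], [0.18, 0.65, 1.96, -0.92, 0.41, -0.41], [0.17, 0.65, 1.94, -0.89, 0.41, -0.44]]
14.35 [466.60993676  65.26072154  95.3543707 ] [466.37067753  65.32178359  95.06506368] 0.875004826372916 [-0.85356529 -0.06227681  0.09841406]
False 17.9 -70.03893304744088 [-1.29117265  0.26514528 -0.28064234]
```

View pics/side2.png

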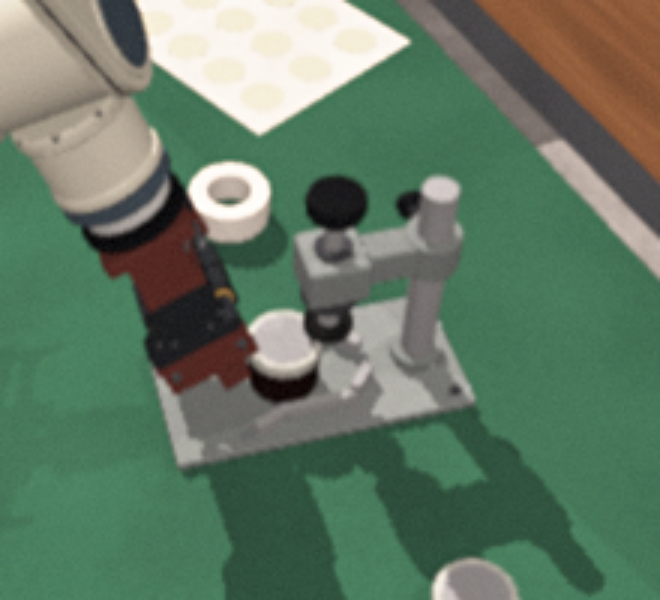

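The jar, at (285,355) in the crop, is upright and being pushed into the rails. The gripper is clear of the head at (335,260), so I'll keep going.

Run:
```python
from h import *
hit=env.move_l(tcp(-44,22),rate=20,f_stop=5)
s=env.read_state(); print(hit,s["time_s"],tipx(s),s["force"])
if not hit:
    f0=s["force"]
    hit=env.move_l(tcp(-28,22),rate=6,f_stop=5.5)
    s=env.read_state(); print(hit,s["time_s"],tipx(s),s["force"]-f0,(s["force"]-f0)@H)
cv2.imwrite("pics/side3.png",cv2.resize(viewer.camera("side")[100:250,200:380],None,fx=4,fy=4)[:600,:800])
```

```text
False 19.4 -44.04797769947035 [-1.08695163  0.35253806 -0.30142883]
True 20.775 -37.60080742872365 [ 0.66999541 -0.63665053  0.86489881] 0.7779260191839059
```

View pics/side3.png

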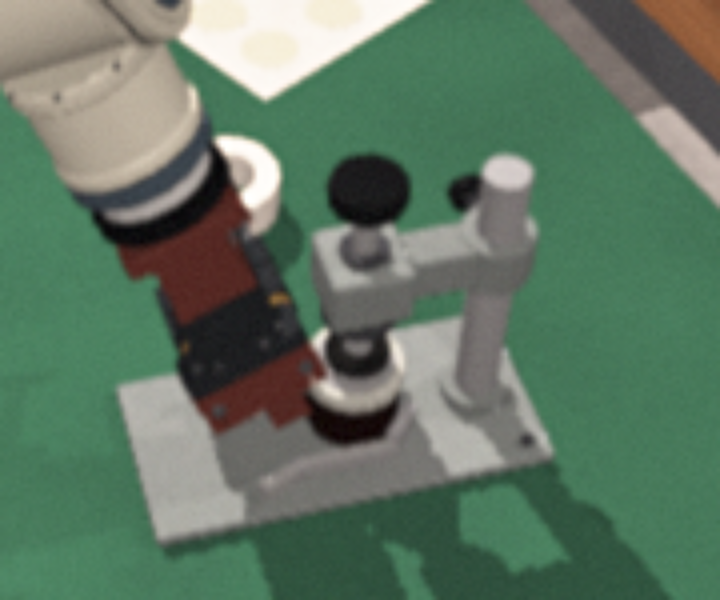

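The jar is under the head at (355,395) in the crop. Contact came at -37.6, near the expected -36. I'll push again to confirm it repeats, as a solid stop would.

Run:
```python
from h import *
for k in range(2):
    hit=env.move_l(tcp(-30,22),rate=4,f_stop=6.5)
    s=env.read_state(); print(hit,s["time_s"],tipx(s),s["force"],s["force"]@H)
    for i in range(3):
        env.hold(.1); s=env.read_state(); print(tipx(s),s["force"]@H)
```

```text
True 21.725 -37.10908674680362 [-1.16763268  0.06222342  0.36004966] -1.1584512443309491
-37.2422298446825 -0.08674407093244038
-37.35552873523448 -0.40319955182037354
-37.45503725801465 -0.41491237653704993
True 22.9583 -36.58017299694727 [-0.0450623   0.39270793 -0.32068839] -0.11822917505554412
-36.758724660804496 -0.7682352386906101
-36.923089619982 -0.1784683184636135
-37.03725194734041 -0.23237485765199642
```

Run:
```python
from h import *
x0=tipx(env.read_state())
for k in range(14):
    hit=env.move_l(tcp(x0+.4*(k+1),22),rate=8,f_stop=9)
    env.hold(.05); s=env.read_state(); f=s["force"]; print(hit,round(s["time_s"],2),tipx(s).round(2),f.round(1),(f@H).round(1))
    if abs(f@H)>7 or hit: break
```

```text
False 23.86 -36.68 [-0.1  0.2 -0.2] -0.1
False 24.16 -36.32 [-0.6  0.3  0.4] -0.6
False 24.46 -36.1 [-2.5  0.6  1.8] -2.6
False 24.76 -35.84 [-5.   0.4  2.8] -4.9
False 25.06 -35.66 [-7.   1.2  3.9] -7.1
```

The stop is solid: the force rises 5 to 8 N per mm, up to 7 N, right at the expected place, so the jar is home. Next I back off and press the knob.

Run:
```python
from h import *
env.move_l(tcp(-90,26),rate=60)
im=viewer.camera("side"); cv2.imwrite("pics/side4.png",cv2.resize(im[100:250,200:380],None,fx=4,fy=4))
env.move_l(tcp(-140,240),rate=200)
K=NEST*[1,1,0]
env.reach(K-60*H+[0,0,330],Q)
env.move_l(K+[0,0,312],rate=120)
env.hold(.2); f0=np.mean([(env.hold(.05),env.read_state()["force"])[1] for _ in range(4)],0)
hit=env.move_l(K+[0,0,268],rate=20,f_stop=2)
s=env.read_state(); print(f0,hit,s["time_s"],s["tool_pos"],s["force"]-f0)
```

```text
[ 0.09137715  0.52307006 -0.06360154] True 30.675 [643.39169702  14.9595731  275.58111987] [ 0.508769   -0.08701487  1.80348701]
```

View pics/side4.png

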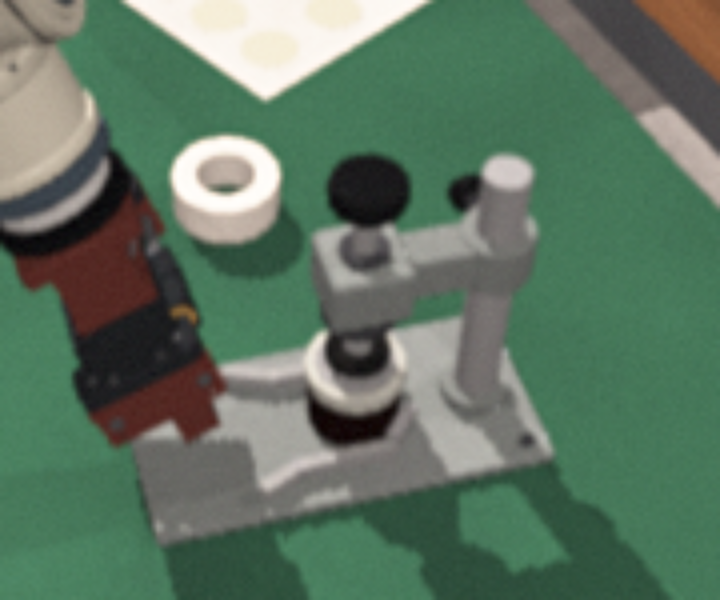

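The jar stands home, centred under the stamp at (355,390). The tips touched the knob at TCP z≈275.6, so I expect the bottom near 246.

Run:
```python
from h import *
f0=-0.06; K=NEST*[1,1,0]
z=lambda:env.read_state()["tool_pos"][2]; F=lambda:env.read_state()["force"][2]-f0
hit=env.move_l(K+[0,0,250],rate=15,f_stop=13); env.hold(.1)
print(hit,z(),F()); zt=z(); held=0; log=[]
for k in range(60):
    f=F()
    if f<15.5 and held==0 or f<14.8: zt-=.4 if f<12.5 else .15
    elif f>18: zt+=.15
    if zt<240: break
    env.move_l(K+[0,0,zt],rate=8); env.hold(.08)
    s=env.read_state(); f=s["force"][2]-f0; log.append((round(s["time_s"],2),round(s["tool_pos"][2],2),round(zt,2),round(f,1)))
    if f>14.5 and held==0: held=s["time_s"]
    if held and s["time_s"]-held>1.4: break
    if f>20.5: break
print(log)
```

```text
False 250.7015029294149 9.072555412092019
[(32.95, np.float64(251.03), np.float64(250.3), np.float64(9.1)), (33.28, np.float64(250.6), np.float64(249.9), np.float64(8.7)), (33.62, np.float64(250.22), np.float64(249.5), np.float64(9.3)), (33.95, np.float64(249.84), np.float64(249.1), np.float64(9.2)), (34.28, np.float64(249.46), np.float64(248.7), np.float64(9.1)), (34.62, np.float64(249.07), np.float64(248.3), np.float64(9.0)), (34.95, np.float64(248.68), np.float64(247.9), np.float64(9.4)), (35.28, np.float64(248.3), np.float64(247.5), np.float64(9.7)), (35.62, np.float64(247.91), np.float64(247.1), np.float64(9.9)), (35.95, np.float64(247.51), np.float64(246.7), np.float64(9.8)), (36.28, np.float64(247.13), np.float64(246.3), np.float64(9.4)), (36.62, np.float64(247.05), np.float64(245.9), np.float64(12.2)), (36.95, np.float64(247.05), np.float64(245.5), np.float64(14.8)), (37.28, np.float64(246.99), np.float64(245.35), np.float64(16.2)), (37.62, np.float64(247.0), np.float64(245.35), np.float64(15.5)), (37.95, np.float64(247.01), np.float64(245.35), np.float64(16.0)), (38.28, np.float64(247.04), np.float64(245.35), np.float64(15.4)), (38.62, np.float64(247.03), np.float64(245.35), np.float64(15.7))]
```

It bottomed at 247.0 and held 15–16 N for about 1.4 s. Now release and check.

Run:
```python
from h import *
K=NEST*[1,1,0]
env.move_l(K+[0,0,290],rate=40); env.move_l(K+[0,0,330],rate=100)
env.move_l(K-200*H+[0,0,340],rate=200); env.reach([300,330,350],Q); env.hold(.3)
s=env.read_state(); print(s["time_s"],s["force"])
im=viewer.camera("side"); cv2.imwrite("pics/side5.png",im)
a=cv2.resize(im[100:250,200:380],None,fx=2.2,fy=2.2); b=cv2.resize(viewer.camera("top")[100:250,100:400],None,fx=1.3,fy=2.2*150/150)
cv2.imwrite("pics/final.png",np.hstack([a,b])[:, :800])
```

```text
43.0833 [ 0.97585082  0.12963847 -0.65979743]
```

View pics/final.png

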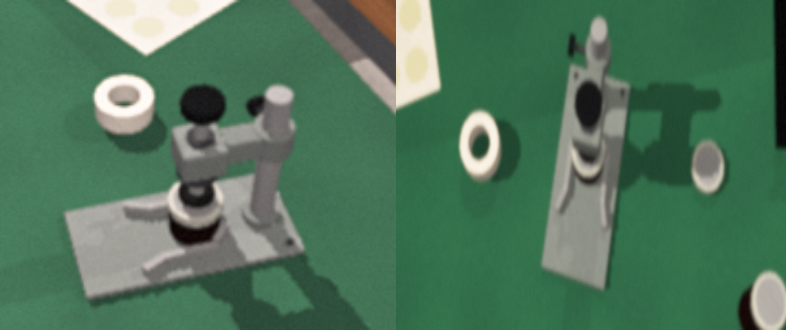

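The knob is fully back up at (202,103), the jar is home under the stamp at (195,212), and the bystanders haven't moved.

```bash
python3 -c "
from station import workorder
print(workorder.sign_off())"
```

```text
the job is handed in; nothing more can be done
None
```

The jar is home in the press and its lid is stamped: the knob bottomed and was held at about 15.7 N for roughly 1.4 s, then sprang back up; the bystanders look undisturbed, and I handed the job in at about 43 s.

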